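Turn the cash box key and hold it against its spring

ROBOT

A 6-joint arm with a two-finger parallel gripper is mounted at the origin on a cart in front of the work surface, level with it; the furniture and walls round the work are solid. World frame = base frame: x ahead of the robot, y to its left, z up, the work surface at z = 0. Lengths are in mm, angles in rad, forces in N, time in s.
With the tool pointing down it reaches from about 350 to 975 mm from the base axis. Payload 7.1 kg.
Tool frame: the origin (TCP) lies midway between the tips of the shut fingers; the grasp point (between the pads) lies 19 mm behind it (ctrl.grip_point_offset is the distance from the TCP to the grasp point, in mm); z points along the fingers, y is the line along which they close (so a half turn about z gives the same grasp; the last joint's range is limited). The gripper opens to 88 mm and grips with 3 to 60 N. Pads are 20 mm wide; open, the fingers measure 115 mm over their backs; the gripper's body (75 mm by 178 mm) begins 61 mm behind the grasp point.
Start: joints at [1.313, 0.423, 1.63, -0, 1.089, -0.019], TCP at [147.804, 607.255, 200.775] pointing down, gripper open.
Joint ranges: [-3, 3], [-0.9, 2.11], [0.09, 2.58], [-1.31, 4.45], [0.11, 2.69], [-2.54, 2.54]. Speed limits (rad/s): [2.39, 2.39, 3.01, 3.14, 3.14, 3.14].

INTERFACE

Orientations are given as a rotation vector (axis times angle).
In Python, from workcell import get_obs, optics, close_job, spotter, ctrl gives the robot as it stands. The module is installed in compiled form; this text tells all that it offers.
- The arm moves only by the tool move_arm, never from a script. Its argument "rows" is a list of rows, each a list of 5 numbers: the shift along the tool's x, y, z in cm, then the turn about the tool's z in degrees, then the opening in per cent of the stroke, from 0 (shut) to 100 (fully open). A call has 1 to 10 rows; each row shifts and turns the commanded pose from where the row before left it, along the tool's axes as they then stand; what a row does not reach is not made up. A row lasts 1/8 s, in which the tool goes at most 62.5 mm and 10.7 degrees, less where a joint would pass 70% of its speed; a pose out of reach is approached as far as the arm can. A call with a gripper value outside its range is refused whole. The fingers move at their own pace and stop on an object; the grip force is fixed at half the most. Time passes only in rows, so rows that do not move let the fingers close. It gives the time, the measured TCP pose, the force, the opening and the grip force at its end, in the units of the state.
- get_obs(): the state, without advancing time (a new reading comes with each control period).
- optics.get_image(name): name is "side" or "top" or "wrist"; returns the picture (384x512x3 uint8, blue, green, red); there is no depth.
- optics.calibration(name): a dict with "camera_matrix" (3x3 intrinsics, pixels), "xyz" and "orientation" of the camera in the world. Camera axes: x right, y down, z forward; pixel columns grow to the right and rows downward; lengths in mm; the calibration is good to about 2 mm. A picture is of the moment at which its call begins: read the wrist's pose just before it. calibration takes no time and is no camera call; for the wrist camera it gives the pose at the moment of the call.
- close_job(): hands the job in; it is judged then, once.
Trained networks look in the newest picture that a camera, given by its name, has taken for a name from the list of things; names that differ only in an ending like _2 or _b are one class to them, and where a whole thing is asked for, a point or a joint stands for the part that bears it (a point fixed in the world has none). Each returns a list of dicts, best first, with "conf" (0 to 1); they miss things now and then, are a little off and sometimes report something else, mostly with a low value. They report only what shows in the picture. A call takes as long as a camera call.
- spotter.find_in(camera, label): "point" ([column, row] in pixels, amid what is visible of it).
- spotter.regions_of(camera, label): "region" (384x512 bool, what is visible of it) and "point" ([column, row] in pixels, amid what is visible of it).
The state is a dict: "t": time; "qpos": joint angles; "qvel": joint speeds; "joint_torque": joint torques, N m; "ee_pos": TCP position; "orientation": TCP orientation; "ft_force": force on the tool from outside, world axes, zero at the start; "moment": the same for the moment, N m; "width": finger opening in mm; "grasp_force": force on a finger pad.
Only numpy, scipy, OpenCV 4.12 (cv2) and the standard library are available. Lean on these libraries where they do the work, as an engineer would, in place of code of your own. Each camera call takes 0.05 s, during which the arm holds its last target. There are 200 camera calls.

TASK

Lift the red-headed key out of the wooden rest and push it down into the keyhole in the lid of the blue cash box, working it past the sticky pins until you feel its head seat fully home on the lock plate. Then turn it clockwise (seen from above) a quarter turn to the stop and keep holding it there: the lock springs back if you let go, so finish while still gripping the turned key. Leave the other goods on the table where they stand.

Things in the scene. Friction and masses are not known exactly. Their poses are not given: they have to be found in the camera images.
- key: The key, about 45 g, standing bow up in the wooden rest. Origin on its axis at the flat underside of its bow; z along the axis toward the bow, y along the width of bow and blade, x along their thickness. Half a turn about z makes no difference
- key_bow (a point): centre of the key's bow, 18 mm above the key's origin; axes as the key's. The bow is red plastic with white panels, 12 (x) x 30 (y) x 36 mm; grip it across the 12 mm
- key_tip (a point): lowest point of the key, 33.5 mm below its origin. Below the bow come a round neck 5 mm across and 10 mm long, then a flat blade 5 (x) x 14 (y) mm whose last 8 mm taper to a blunt point
- key_rest: fixed wooden rest, 50 (x) x 60 (y) x 42 mm, with a 6.6 mm groove along its y across the top, in which the key's blade hangs, the bow standing on its top; origin at the centre of its underside. The key lifts straight out (34 mm)
- cash_box: fixed blue petty-cash box, 130 (x) x 110 (y) mm, lid top at 53 mm, nothing standing up from it (handle folded flat); origin at the centre of its underside, front toward -x. Bare steel lock plate, 34 x 44 mm, in the lid, with a red dot (locked) at its +y side and a green one (open) at +x
- keyhole (a point): centre of the keyhole, at the upper face of the lock plate: x = -20, z = 55 mm of the cash box, with its axes. Slot 7.5 (x) x 16.5 (y) mm in a 5 mm plate: the key goes straight down with its y along the box's y, either way round. Only when it is home (bow's underside on the plate, key's origin at this point) does its neck lie in the slot, so that it can turn
- pins (a point): middle of two sprung, sticky pins inside the lock, 18 mm below the keyhole. The key's tip pushes them aside, one when it is about 20 mm and the other when it is about 26 mm below the plate's top, at some 5 to 20 N (a little wiggling helps when it sticks); after them the bow meets the plate, a hard stop
- lock_plug (a joint): angle of the lock plug that the key turns (rad): 0 locked, growing clockwise seen from above, stop at 1.45, about a quarter turn. The key has up to 0.15 rad of play in it. A spring (0.01 N m at 0, 0.09 N m at the stop) turns it back when let go
- gift_box: brown gift carton with three little bottles in its window, 55x114x82 mm, at the back; bystander, origin under its centre
- salts_box: upright brown carton, 52x78x125 mm, at the back; bystander, origin under its centre
- glass_candle: glass candle, 60 mm across and 60 mm tall, back left; bystander, origin under its centre
- soap: ochre soap carton lying flat, 45x63x26 mm, near the front edge; bystander, origin under its centre

How it is judged:
By the outcome, as a careful person would: the job done as asked, in the order asked, and still so for the second after the job is handed in, while the arm keeps its last pose, push and grip.
It also fails if it takes over 45 s, if anything falls off the work surface, if the arm or the gripper's body presses on something with over 40 N, if the wrist force passes 120 N, or if a joint passes its speed limit or range.

## Working session

There is one attempt and no reset: what is moved stays moved. The work goes in short steps, Python scripts to look and compute and a tool call to move; the robot and the scene stay as the last step left them, time stands still between calls to the robot, and variables do not carry over. Pictures are saved under pics/ and viewed, at most 10 in all, crops included, and the job is handed in when it is done.

Besides the shell and the picture viewer there is one more tool, called after "Emit:" in YAML: its name, and indented under it one key for each argument. move_arm: Moves the arm, as the interface text tells. Its arguments: {"type":"object","properties":{"rows":{"type":"array","items":{"type":"array","items":{"type":"number"}}}},"required":["rows"]}

```bash
mkdir -p pics
cat > h.py <<'E'
import numpy as np, cv2
from scipy.spatial.transform import Rotation as R
from workcell import get_obs, optics, close_job, spotter, ctrl
def ray(cam,p,cal=None):
    c=cal or optics.calibration(cam); K=np.array(c["camera_matrix"])
    d=R.from_rotvec(c["orientation"]).as_matrix()@np.linalg.solve(K,[p[0],p[1],1.])
    return np.array(c["xyz"]),d
def onz(cam,p,z,cal=None):
    o,d=ray(cam,p,cal); return o+d*(z-o[2])/d[2]
def proj(cam,X,cal=None):
    c=cal or optics.calibration(cam)
    q=np.array(c["camera_matrix"])@(R.from_rotvec(c["orientation"]).as_matrix().T@(np.array(X,float)-c["xyz"])); return q[:2]/q[2]
E
python3 - <<'E'
from h import *
print(get_obs(), ctrl.grip_point_offset)
ims=[]
for c in ["top","side","wrist"]:
    k=optics.calibration(c); print(c,np.round(k["xyz"]),np.round(k["orientation"],3),np.array(k["camera_matrix"])[0,0])
    ims.append(optics.get_image(c))
cv2.imwrite("pics/a.png",cv2.resize(ims[0],(800,600))); cv2.imwrite("pics/b.png",np.hstack([cv2.resize(i,(400,300)) for i in ims[1:]]))
for l,z in [("key",60),("key_rest",42),("cash_box",53),("keyhole",55)]:
    for f in spotter.find_in("top",l)[:2]: print(l,round(f["conf"],2),np.round(f["point"],1),onz("top",f["point"],z).round(1))
E
```

```text
{'t': 0.0, 'qpos': array([ 1.31300720e+00,  4.23812922e-01,  1.63069927e+00, -1.27560502e-07,
        1.08855380e+00, -1.90087832e-02]), 'qvel': array([-0.00132962,  0.00094449,  0.00171686,  0.00064783, -0.00261879,
        0.00039235]), 'joint_torque': array([ 1.31157325e-03, -5.44615674e+01, -2.73674852e+01,  6.46082824e-02,
        2.26203469e-02, -1.43262837e-04]), 'ee_pos': array([147.65592037, 606.710208  , 200.01549178]), 'orientation': array([-3.74160479e-01, -3.11902657e+00,  2.29206114e-03]), 'ft_force': array([-0.10348524,  0.86498602, -0.15701519]), 'moment': array([-0.01264102,  0.03018261,  0.01532811]), 'grasp_force': 0.0, 'width': 87.92238284819628} 18.700000000000003
top [461. 113. 909.] [-2.213  2.192 -0.115] 383.998320157131
side [354. 774. 546.] [-0.332  2.655 -1.417] 426.0367947186064
wrist [ 72. 625. 385.] [2.283 1.794 0.257] 325.3599187552525
key 0.41 [187.2 196.7] [501.7 233.7  60. ]
key_rest 0.76 [189.6 204.4] [485.3 230.6  42. ]
key_rest 0.54 [266.3 181. ] [540.   58.5  42. ]
cash_box 0.76 [261.6 181.7] [537.3  69.7  53. ]
keyhole 0.85 [265.8 181.5] [537.7  60.4  55. ]
```

View pics/a.png

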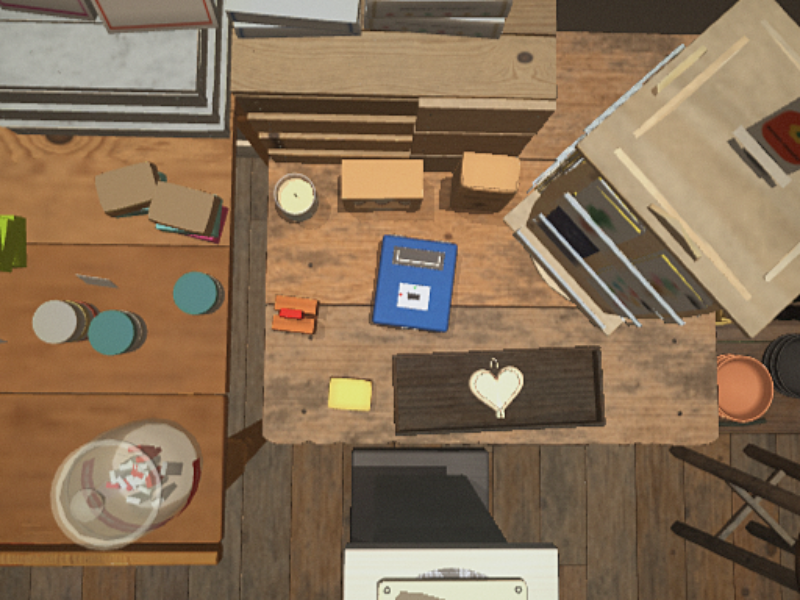

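View pics/b.png

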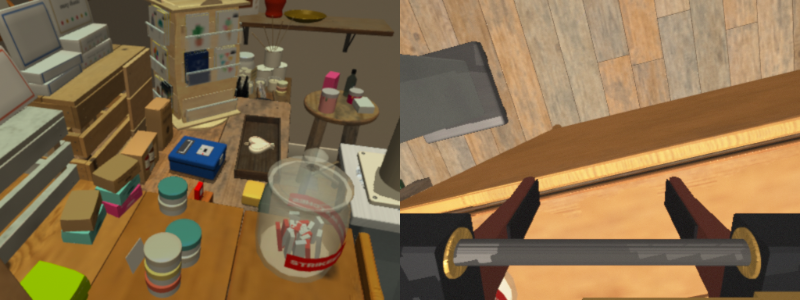

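Run:
```python
from h import *
o=get_obs(); M=R.from_rotvec(o["orientation"]).as_matrix(); print("tool axes cols\n",M.round(3))
c=optics.calibration("wrist"); C=R.from_rotvec(c["orientation"]).as_matrix()
print("cam in tool", (M.T@(np.array(c["xyz"])-o["ee_pos"])).round(1)); print((M.T@C).round(3))
t=np.array([490,232,240.]); print("to go cm", (M.T@(t-o["ee_pos"])/10).round(2), "yaw of tool y", np.degrees(np.arctan2(M[1,1],M[0,1])))
im=optics.get_image("top")
hsv=cv2.cvtColor(im,cv2.COLOR_BGR2HSV)
cv2.imwrite("pics/c.png",np.hstack([cv2.resize(im[180:220,165:215],(400,320),interpolation=cv2.INTER_CUBIC),cv2.resize(im[145:215,235:295],(400,320),interpolation=cv2.INTER_CUBIC)]))
for l,z in [("key_rest",42),("cash_box",53)]:
    f=spotter.regions_of("top",l)[0]; r=cv2.minAreaRect(np.argwhere(f["region"])[:,::-1].astype(np.float32)); b=cv2.boxPoints(r)
    print(l,f["conf"],[onz("top",p,z)[:2].round(0).tolist() for p in b])
```

```text
tool axes cols
 [[-0.972  0.237 -0.   ]
 [ 0.237  0.972 -0.   ]
 [-0.    -0.    -1.   ]]
cam in tool [ 7.830e+01 -1.000e-01 -1.846e+02]
[[-0.    -0.959 -0.283]
 [ 1.     0.    -0.001]
 [ 0.001 -0.283  0.959]]
to go cm [-42.12 -28.36  -3.93] yaw of tool y 76.31922770781497
key_rest 0.64 [[473.0, 266.0], [523.0, 261.0], [515.0, 196.0], [465.0, 201.0]]
cash_box 0.84 [[482.0, 124.0], [612.0, 108.0], [598.0, -4.0], [468.0, 14.0]]
```

View pics/c.png

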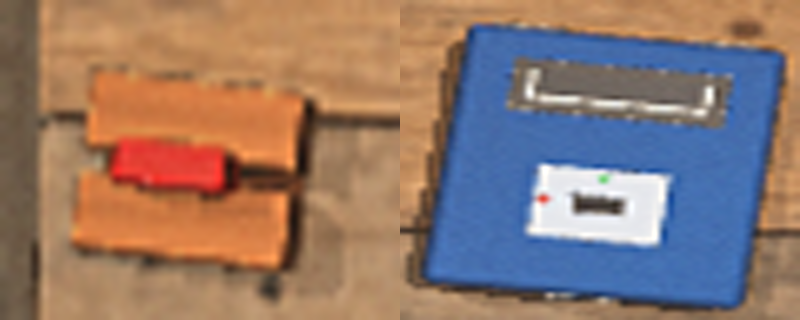

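The crop shows the red bow (about col 176, row 199 in the full top image) in the rest groove, and the box keyhole (col 266, row 181); both are yawed about -7°. Now I'll lift and move above the key.

Emit:
move_arm:
  rows:
    - [0, 0, -5, 0, 100]
    - [0, 0, -5, 0, 100]
    - [0, 0, -5, 0, 100]
    - [-4.25, -2.8, 0, 0, 100]
    - [-4.25, -2.8, 0, 0, 100]
    - [-4.25, -2.8, 0, 0, 100]
    - [-4.25, -2.8, 0, 0, 100]
    - [-4.25, -2.8, 0, 0, 100]
    - [-4.25, -2.8, 0, 0, 100]
    - [-4.25, -2.8, 0, 0, 100]

```text
t: 1.75
ee_pos: [391.4, 345.1, 351.0]
orientation: [0.374, 3.119, 0.001]
ft_force: [0.2, 0.1, -0.1]
width: 88.0
grasp_force: 0.0
```

Emit:
move_arm:
  rows:
    - [-4.25, -2.8, 0, 0, 100]
    - [-4.25, -2.8, 0, 0, 100]
    - [-4.25, -2.8, 0, 0, 100]
    - [0, 0, 0, 10, 60]
    - [0, 0, 0, 10, 60]
    - [0, 0, 0, 10, 60]
    - [0, 0, 0, 10, 60]
    - [0, 0, 0, 10, 60]
    - [0, 0, 0, 10, 60]
    - [0, 0, 0, 10, 60]

```text
t: 3.0
ee_pos: [494.5, 234.7, 350.8]
orientation: [2.102, 2.334, 0.0]
ft_force: [0.4, -0.3, 1.0]
width: 52.6
grasp_force: 0.0
```

Emit:
move_arm:
  rows:
    - [0, 0, 0, 10, 60]
    - [0, 0, 0, 3, 60]
    - [0, 0, 5, 0, 60]
    - [0, 0, 5, 0, 60]
    - [0, 0, 5, 0, 60]
    - [0, 0, 0, 0, 60]
    - [0, 0, 0, 0, 60]

```text
t: 3.88
ee_pos: [495.6, 235.2, 202.5]
orientation: [2.347, 2.088, 0.003]
ft_force: [-0.9, 0.6, 0.4]
width: 52.6
grasp_force: 0.0
```

```bash
cat > look.py <<'E'
import sys
from h import *
o=get_obs(); M=R.from_rotvec(o["orientation"]).as_matrix(); c=optics.calibration("wrist"); im=optics.get_image("wrist")
np.savez("last.npz",im=im,**{k:np.array(v) for k,v in c.items()})
cv2.imwrite(sys.argv[1],im)
print("tcp",o["ee_pos"].round(1),"yaw y",np.degrees(np.arctan2(M[1,1],M[0,1])).round(2),"tool z",M[:,2].round(3),"q",o["qpos"].round(2),"w",round(o["width"],1))
for l,z in [a.split(":") for a in sys.argv[2:]]:
    for f in spotter.regions_of("wrist",l)[:1]:
        p=f["point"]; r=cv2.minAreaRect(np.argwhere(f["region"])[:,::-1].astype(np.float32))
        print(l,round(f["conf"],2),np.round(p,1),onz("wrist",p,float(z),c)[:2].round(1),[onz("wrist",b,float(z),c)[:2].round(1).tolist() for b in cv2.boxPoints(r)])
E
python3 look.py pics/d.png key:78 key_rest:42
```

```text
tcp [495.6 235.2 202.5] yaw y -6.69 tool z [ 0.002  0.001 -1.   ] q [0.42 0.31 1.8  0.   1.03 0.54] w 52.6
key 0.73 [255.7 173.4] [493.4 241. ] [[489.4, 253.9], [500.9, 252.5], [497.1, 219.5], [485.3, 220.9]]
key_rest 0.58 [260.5 162.7] [498.7 243.8] [[470.5, 271.7], [521.9, 265.6], [515.5, 200.5], [461.3, 206.9]]
```

View pics/d.png

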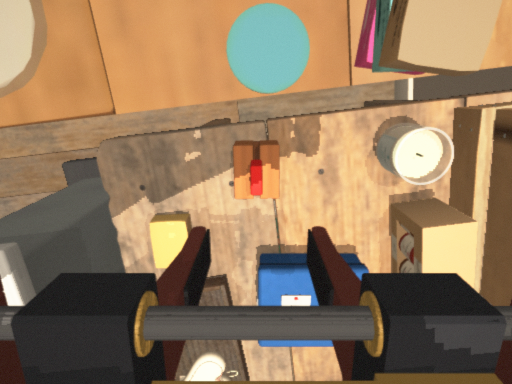

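The wrist view shows the bow at about (256,178) in the rest. The fingertips are at cols ~209 and 311, so mid is ~260, which suggests a ~2 mm calibration bias. Next I descend part way and look at the key and fingers together.

Emit:
move_arm:
  rows:
    - [0, -0.4, 3, 0, 50]
    - [0, 0, 4, 0, 40]
    - [0, 0, 3.5, 0, 40]
    - [0, 0, 0, 0, 40]
    - [0, 0, 0, 0, 40]

```text
t: 4.65
ee_pos: [491.8, 235.7, 97.6]
orientation: [2.347, 2.088, 0.004]
ft_force: [0.5, -0.1, -0.0]
width: 34.9
grasp_force: 0.0
```

```bash
python3 look.py pics/e.png key:78
python3 - <<'E'
from h import *
im=cv2.imread("pics/e.png"); cv2.imwrite("pics/e2.png",cv2.resize(im[130:280,156:356],(800,600),interpolation=cv2.INTER_CUBIC))
print(proj("wrist",get_obs()["ee_pos"]))
E
```

```text
tcp [491.8 235.7  97.6] yaw y -6.68 tool z [ 0.002  0.001 -1.   ] q [0.43 0.45 1.88 0.   0.81 0.54] w 34.9
key 0.56 [260.1 212.7] [493.1 238.9] [[490.0, 257.8], [501.0, 256.5], [496.8, 218.4], [485.3, 219.8]]
[258.8423835  228.72853733]
```

View pics/e2.png

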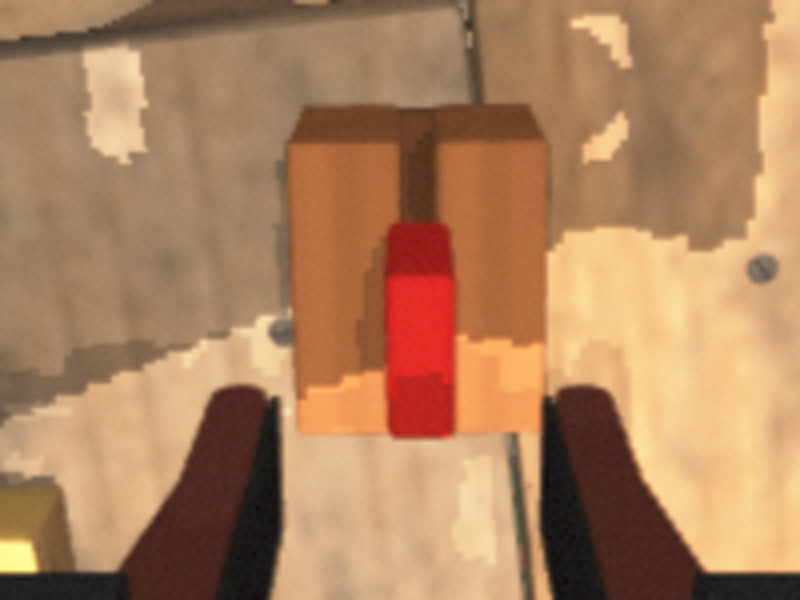

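The crop shows the bow's top face at crop cols 387–454 and rows 274–437, and the finger mid at col ~411, which matches the projected TCP. I compute the bow centre from these.

Run:
```python
from h import *
o=get_obs(); M=R.from_rotvec(o["orientation"]).as_matrix()
P=[onz("wrist",[156+u/4,130+v/4],78) for u,v in [(387,274),(454,274),(387,437),(454,437)]]
c=np.mean(P,0); print(np.round(P,1).tolist(),c.round(1),"tool delta cm",(M.T@(c-o["ee_pos"])/10).round(2))
```

```text
[[489.5, 249.3, 78.0], [500.5, 248.0, 78.0], [486.0, 220.3, 78.0], [497.4, 218.9, 78.0]] [493.4 234.1  78. ] tool delta cm [-0.15  0.15  1.98]
```

Emit:
move_arm:
  rows:
    - [-0.15, 0.15, 1, 0, 40]
    - [0, 0, 1.5, 0, 40]
    - [0, 0, 1.5, 0, 40]
    - [0, 0, 1.1, 0, 40]
    - [0, 0, 0, 0, 40]
    - [0, 0, 0, 0, 0]
    - [0, 0, 0, 0, 0]
    - [0, 0, 0, 0, 0]
    - [0, 0, 0, 0, 0]
    - [0, 0, 0, 0, 0]

```text
t: 6.0
ee_pos: [492.2, 233.6, 45.1]
orientation: [2.347, 2.088, 0.001]
ft_force: [0.1, -0.0, 3.5]
width: 11.7
grasp_force: 30.7
```

Emit:
move_arm:
  rows:
    - [0, 0, -1, 0, 0]
    - [0, 0, -2, 0, 0]
    - [0, 0, -3, 0, 0]
    - [0, 0, -2, 0, 0]
    - [-3.3, 1.3, 0, 0, 0]
    - [-3.3, 1.3, 0, 0, 0]
    - [-3.3, 1.3, 0, 0, 0]
    - [-3.3, 1.3, 0, 0, 0]
    - [-3.3, 1.3, 0, 0, 0]
    - [0, 0, 0, 0, 0]

```text
t: 7.25
ee_pos: [537.6, 60.3, 125.2]
orientation: [2.35, 2.084, 0.0]
ft_force: [0.0, 0.2, -0.0]
width: 11.7
grasp_force: 29.9
```

Emit:
move_arm:
  rows:
    - [0, 0, 0, 0, 0]
    - [0, 0, 0, 0, 0]

```text
t: 7.5
ee_pos: [536.9, 62.9, 124.9]
orientation: [-2.346, -2.089, 0.0]
ft_force: [0.0, -0.2, -0.9]
width: 11.8
grasp_force: 29.9
```

```bash
python3 look.py pics/f.png cash_box:53 keyhole:55 key:90
python3 - <<'E'
from h import *
o=get_obs();print(o["ft_force"],o["moment"])
im=cv2.imread("pics/f.png"); cv2.imwrite("pics/f2.png",cv2.resize(im[130:280,156:356],(800,600),interpolation=cv2.INTER_CUBIC))
M=R.from_rotvec(o["orientation"]).as_matrix()
for z in (-18.7+15,3,36.5): print(z,(proj("wrist",o["ee_pos"]+M[:,2]*z)-[156,130])*4)
E
```

```text
tcp [536.9  62.9 124.9] yaw y -6.62 tool z [-0.  0. -1.] q [0.09 0.4  1.87 0.   0.87 0.21] w 11.8
cash_box 0.68 [266.1 182.6] [543.9  72.3] [[483.0, 124.6], [608.7, 111.1], [605.1, -0.4], [463.5, 14.6]]
keyhole 0.85 [264.6 178.9] [543.   76.1] [[483.6, 124.4], [608.2, 110.0], [603.8, 0.7], [463.6, 16.9]]
key 0.58 [259.6 241.9] [534.5  37.8] [[528.9, 68.1], [545.2, 66.2], [538.9, 7.0], [521.5, 9.0]]
[-0.23250685 -0.06975611  0.17857835] [-0.05996052  0.07294288  0.02612364]
-3.6999999999999993 [411.52193872 404.43972744]
3 [411.51647251 387.21035191]
36.5 [411.49363749 315.23490499]
```

View pics/f2.png

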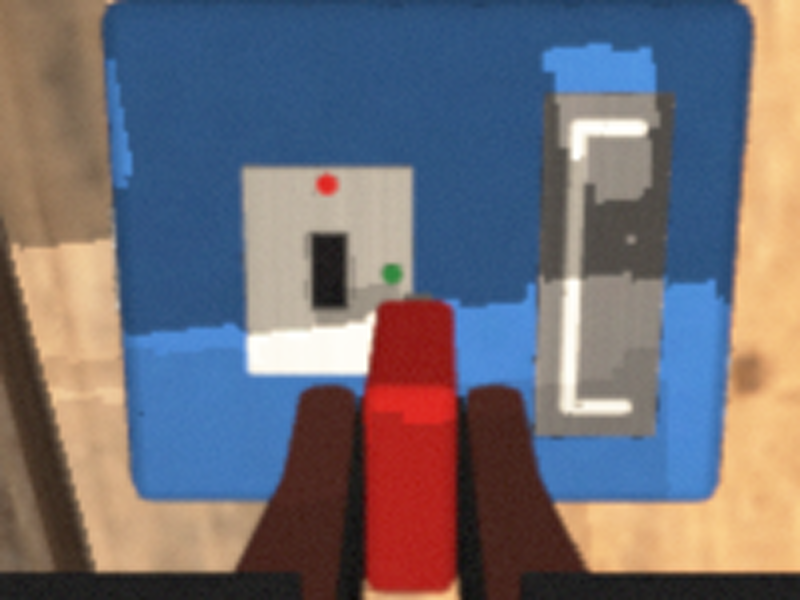

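The crop shows the keyhole slot at crop (329,271), spanning cols 311–348 and rows 232–309. The bow's end face runs from (365–457, row 390) at the top to (375–455, row 300) at the bottom, so the key may be tilted slightly. I convert these to tool coordinates.

Run:
```python
from h import *
d=np.load("last.npz"); c={k:d[k] for k in ("camera_matrix","xyz","orientation")}
o=get_obs(); M=R.from_rotvec(o["orientation"]).as_matrix(); T=o["ee_pos"]
px=lambda u,v:[155.6+u/4,129.6+v/4]
W=lambda u,v,z: onz("wrist",px(u,v),z,c)
h=np.mean([W(u,v,55) for u,v in [(311,232),(348,232),(311,309),(348,309)]],0); print("hole",h.round(1),"tool",(M.T@(h-T)).round(2))
yaw=lambda a,b,z:np.degrees(np.arctan2(*(W(*a,z)-W(*b,z))[[1,0]])).round(2)
print("yaws y-axis", yaw((105,30),(133,480),53),yaw((752,30),(718,480),53),yaw((243,167),(247,373),55),yaw((326,184),(329,271),55))
q=lambda x,y,z:((proj("wrist",T+M@[x,y,z],c)-[155.6,129.6])*4).round(1)
for z in(-33,3):print("bow face pred",z,q(15,-6,z),q(15,6,z))
print("tip",q(0,0,36.5), "blade+y",q(7,-2.5,28),q(7,2.5,28))
# lateral of bow bottom edge: x=15, z=3
for u,v,z in[(365,390,-33),(457,390,-33),(375,300,3),(455,300,3)]:
    print(z,(M.T@(W(u,v,(T+M[:,2]*z)[2])-T)).round(2))
```

```text
hole [519.6  63.1  55. ] tool [ -1.58 -17.34  69.79]
yaws y-axis 83.12 83.29 82.35 84.23
bow face pred -33 [367.  390.1] [462.6 390.2]
bow face pred 3 [375.1 298.4] [453.9 298.5]
tip [414.3 317.9] blade+y [399.8 296. ] [428.8 296. ]
-33 [ 15.02  -6.25 -33.  ]
-33 [ 15.03   5.3  -33.  ]
3 [14.75 -6.01  3.  ]
3 [14.75  6.16  3.  ]
```

Emit:
move_arm:
  rows:
    - [-0.06, -0.9, 0, 0, 0]
    - [-0.06, -0.86, 0.9, 0, 0]
    - [0, 0, 1, 0, 0]
    - [0, 0, 0.9, 0, 0]
    - [0, 0, 0, 0, 0]
    - [0, 0, 0, 0, 0]
    - [0, 0, 0, 0, 0]

```text
t: 8.57
ee_pos: [520.0, 62.9, 97.0]
orientation: [2.347, 2.088, 0.001]
ft_force: [-0.1, 0.1, -0.4]
width: 11.9
grasp_force: 29.9
```

```bash
python3 look.py pics/g.png
python3 - <<'E'
from h import *
im=cv2.imread("pics/g.png"); cv2.imwrite("pics/g2.png",cv2.resize(im[150:250,196:329],(798,600),interpolation=cv2.INTER_CUBIC))
o=get_obs(); M=R.from_rotvec(o["orientation"]).as_matrix(); T=o["ee_pos"]; print(o["ft_force"])
q=lambda x,y,z:((proj("wrist",T+M@[x,y,z])-[195.6,149.6])*6).round(1)
for z in(-33,3):print("bow face pred",z,q(15,-6,z),q(15,6,z))
for s in [(8.25,-3.75),(8.25,3.75),(-8.25,3.75)]: print("slot pred",q(*s,T[2]-55))
E
```

```text
tcp [520.   62.9  97. ] yaw y -6.69 tool z [ 0.001  0.    -1.   ] q [ 0.1   0.43  1.92 -0.    0.79  0.21] w 11.9
[ 0.41719383  0.26582031 -0.46643544]
bow face pred -33 [308.2 463.1] [451.7 463.2]
bow face pred 3 [320.7 325.8] [439.1 325.8]
slot pred [348.9 275.8]
slot pred [410.7 275.9]
slot pred [410.  403.1]
```

View pics/g2.png

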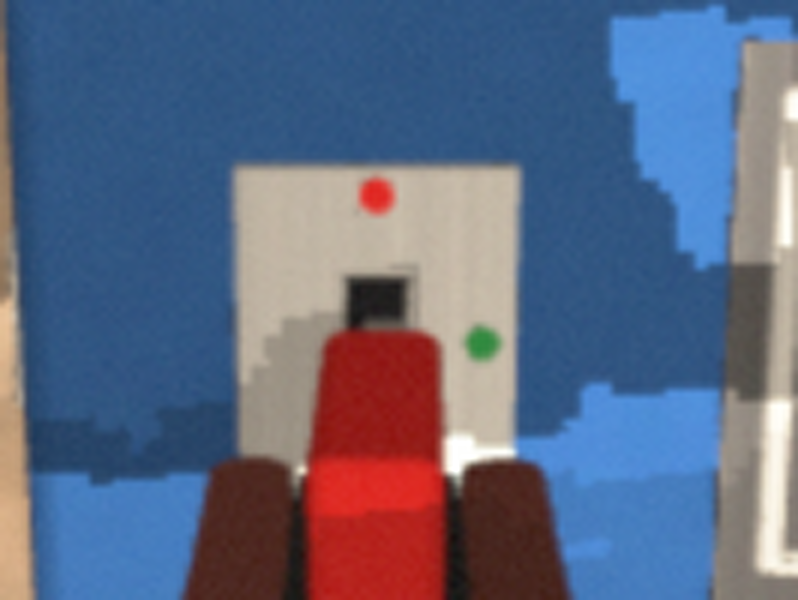

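The slot's far edge is at cols 346–407, row 275, and the blade is at cols 363–410, so the blade sits ~1.1 mm toward +tool y. I correct for that and go down gently.

Emit:
move_arm:
  rows:
    - [0.04, -0.11, 0, 0, 0]
    - [0, 0, 0.3, 0, 0]
    - [0, 0, 0.3, 0, 0]
    - [0, 0, 0.2, 0, 0]
    - [0, 0, 0.2, 0, 0]
    - [0, 0, 0, 0, 0]

```text
t: 9.38
ee_pos: [518.4, 63.4, 86.6]
orientation: [-2.347, -2.088, 0.0]
ft_force: [-1.2, 0.8, 0.4]
width: 11.7
grasp_force: 29.9
```

Emit:
move_arm:
  rows:
    - [0, 0, 0.3, 0, 0]
    - [0, 0, 0.3, 0, 0]
    - [0, 0, 0.3, 0, 0]
    - [0, 0, 0.2, 0, 0]
    - [0, 0, 0, 0, 0]

```text
t: 10.0
ee_pos: [518.4, 63.4, 75.6]
orientation: [-2.347, -2.088, 0.001]
ft_force: [0.6, 0.3, 0.2]
width: 11.1
grasp_force: 29.9
```

Emit:
move_arm:
  rows:
    - [0, 0, 0.2, 0, 0]
    - [0, 0, 0.2, 0, 0]
    - [0, 0, 0.1, 0, 0]
    - [0, 0, 0, 0, 0]

```text
t: 10.5
ee_pos: [519.0, 62.9, 70.9]
orientation: [2.346, 2.088, 0.0]
ft_force: [0.7, -4.3, 0.4]
width: 11.9
grasp_force: 30.0
```

Emit:
move_arm:
  rows:
    - [0, 0, 0.2, 0, 0]
    - [0, 0, 0.2, 0, 0]
    - [0, 0, 0, 0, 0]

```text
t: 10.88
ee_pos: [519.1, 63.5, 67.0]
orientation: [2.347, 2.088, 0.001]
ft_force: [1.7, -3.0, 3.7]
width: 11.7
grasp_force: 30.0
```

Emit:
move_arm:
  rows:
    - [0, 0, 0.2, 0, 0]
    - [0, 0, 0.2, 0, 0]
    - [0, 0, 0, 0, 0]

```text
t: 11.25
ee_pos: [519.2, 63.8, 63.0]
orientation: [2.347, 2.088, 0.002]
ft_force: [1.3, -1.0, 6.6]
width: 11.4
grasp_force: 30.0
```

Emit:
move_arm:
  rows:
    - [0, 0, 0.2, 0, 0]
    - [0, 0, 0.1, 0, 0]
    - [0, 0, 0, 0, 0]

```text
t: 11.62
ee_pos: [519.1, 63.7, 60.0]
orientation: [2.347, 2.088, 0.002]
ft_force: [1.1, -1.4, 5.4]
width: 11.8
grasp_force: 30.0
```

Emit:
move_arm:
  rows:
    - [0, 0, 0.1, 0, 0]
    - [0, 0, 0.1, 0, 0]
    - [0, 0, 0, 0, 0]

```text
t: 12.0
ee_pos: [519.3, 63.7, 58.2]
orientation: [2.347, 2.088, 0.002]
ft_force: [0.7, -0.6, 7.1]
width: 11.5
grasp_force: 28.7
```

Emit:
move_arm:
  rows:
    - [0, 0, 0.1, 0, 0]
    - [0, 0, 0, 0, 0]

```text
t: 12.25
ee_pos: [520.2, 63.8, 57.6]
orientation: [2.346, 2.087, 0.004]
ft_force: [0.9, -0.9, 8.4]
width: 11.7
grasp_force: 28.4
```

```bash
python3 look.py pics/i.png
python3 - <<'E'
from h import *
im=cv2.imread("pics/i.png"); cv2.imwrite("pics/i2.png",cv2.resize(im[150:250,196:329],(798,600),interpolation=cv2.INTER_CUBIC))
o=get_obs(); M=R.from_rotvec(o["orientation"]).as_matrix(); T=o["ee_pos"]; print(o["ft_force"])
q=lambda x,y,z:((proj("wrist",T+M@[x,y,z])-[195.6,149.6])*6).round(1)
for z in(-33,-25,3):print("bow face pred",z,q(15,-6,z),q(15,6,z))
for s in [(8.25,-3.75),(8.25,3.75),(15,0)]: print("slot pred",q(*s,T[2]-55))
E
```

```text
tcp [520.2  63.8  57.6] yaw y -6.69 tool z [ 0.003  0.001 -1.   ] q [0.1  0.49 1.94 0.   0.7  0.22] w 11.7
[ 2.93460516 -1.62321321 10.70427701]
bow face pred -33 [308.1 463.1] [451.6 463.2]
bow face pred -25 [311.3 427.8] [448.3 427.8]
bow face pred 3 [320.6 325.8] [439.  325.8]
slot pred [343.  389.7]
slot pred [416.5 389.8]
slot pred [379.8 327.1]
```

View pics/i2.png

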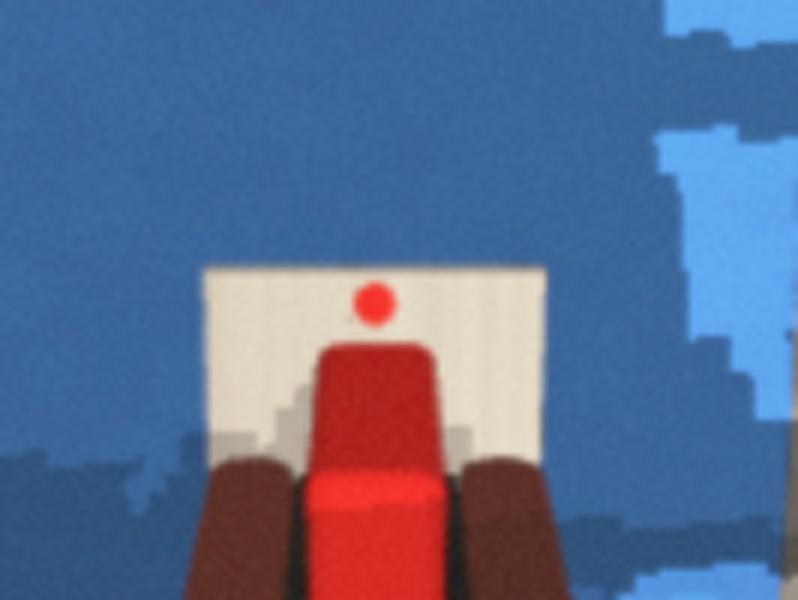

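The picture shows the bow's lower edge at row ~344, close to the plate, but I can't tell whether it is home or has slipped up in the grip by 1–2 mm. I push on with a little wiggle and watch the force.

Emit:
move_arm:
  rows:
    - [0, 0, 0.05, 2, 0]
    - [0, 0, 0.05, -4, 0]
    - [0, 0, 0, 2, 0]
    - [0, 0, 0, 0, 0]

```text
t: 12.8
ee_pos: [520.9, 63.7, 57.5]
orientation: [2.346, 2.086, 0.006]
ft_force: [-0.4, -2.6, 19.9]
width: 11.7
grasp_force: 28.2
```

Emit:
move_arm:
  rows:
    - [0, 0, 0.05, 3, 0]
    - [0, 0, 0, -6, 0]
    - [0, 0, 0, 6, 0]
    - [0, 0, 0, -3, 0]
    - [0, 0, 0, 0, 0]

```text
t: 13.42
ee_pos: [521.2, 63.7, 57.5]
orientation: [2.344, 2.087, 0.007]
ft_force: [-0.2, -1.8, 21.4]
width: 11.8
grasp_force: 30.0
```

```bash
python3 look.py pics/j.png
python3 - <<'E'
from h import *
a=cv2.imread("pics/i.png");b=cv2.imread("pics/j.png"); s=optics.get_image("side")
p=proj("side",[519,62,55]).astype(int); print(p)
cv2.imwrite("pics/j2.png",np.hstack([cv2.resize(b[170:250,216:309],(400,344),interpolation=cv2.INTER_CUBIC),cv2.resize(s[p[1]-40:p[1]+30,p[0]-40:p[0]+41],(398,344),interpolation=cv2.INTER_CUBIC)]))
o=get_obs(); print(o["ft_force"],o["moment"])
E
```

```text
tcp [521.2  63.7  57.5] yaw y -6.66 tool z [ 0.005  0.001 -1.   ] q [0.1  0.49 1.94 0.   0.7  0.22] w 11.8
[263 191]
[-1.59130842 -1.03599373 23.71271592] [-0.40989777  0.15871704  0.0010276 ]
```

View pics/j2.png

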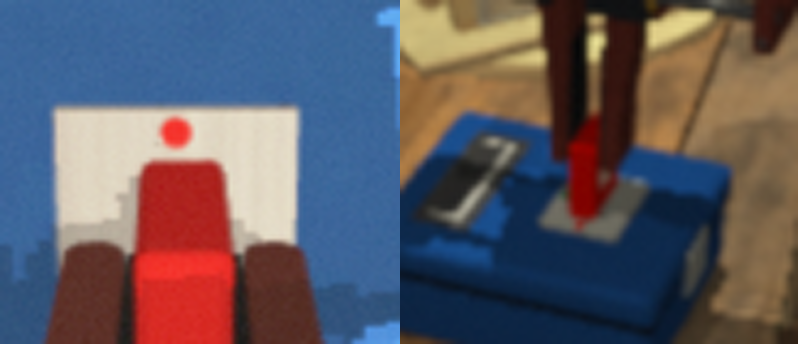

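Both views show the bow standing on the plate. The TCP stayed at 57.5 while the force rose from 8 to 22 N, which is a hard stop at the expected home height. I ease the press and begin turning clockwise.

Emit:
move_arm:
  rows:
    - [0, 0, -0.08, 0, 0]
    - [0, 0.01, 0, 5, 0]
    - [0, 0.01, 0, 7, 0]
    - [0, 0.01, 0, 7, 0]
    - [0, 0.01, 0, 7, 0]
    - [0, 0, 0, 0, 0]

```text
t: 14.28
ee_pos: [520.6, 63.5, 57.5]
orientation: [2.757, 1.504, 0.005]
ft_force: [-0.9, -1.6, 16.4]
width: 11.5
grasp_force: 27.8
```

Run:
```python
from h import *
o=get_obs(); M=R.from_rotvec(o["orientation"]).as_matrix(); print(o["ee_pos"].round(1),o["ft_force"].round(1),o["moment"].round(3),np.degrees(np.arctan2(M[1,1],M[0,1])),o["qpos"].round(2))
```

```text
[520.6  63.5  57.5] [-0.9 -1.6 16.4] [-0.372  0.191 -0.004] -32.76002513659931 [0.1  0.49 1.94 0.   0.7  0.67]
```

Emit:
move_arm:
  rows:
    - [0, 0.01, 0, 8, 0]
    - [0, 0.01, 0, 8, 0]
    - [0, 0.01, 0, 8, 0]
    - [0, 0.01, 0, 8, 0]
    - [0, 0.01, 0, 8, 0]
    - [0, 0.01, 0, 8, 0]
    - [0, 0, 0, 6, 0]
    - [0, 0, 0, 0, 0]

```text
t: 15.28
ee_pos: [520.7, 62.9, 57.5]
orientation: [3.14, 0.09, 0.004]
ft_force: [-1.3, -3.0, 19.3]
width: 11.7
grasp_force: 31.4
```

```bash
cat > s.py <<'E'
from h import *
o=get_obs(); M=R.from_rotvec(o["orientation"]).as_matrix(); print(o["ee_pos"].round(1),o["ft_force"].round(1),o["moment"].round(3),np.degrees(np.arctan2(M[1,1],M[0,1])).round(1),o["qpos"].round(2),round(o["width"],1))
E
python3 s.py
```

```text
[520.7  62.9  57.5] [-1.3 -3.  19.3] [-0.86   0.291  0.064] -86.7 [ 0.1   0.49  1.94 -0.    0.7   1.61] 11.7
```

Emit:
move_arm:
  rows:
    - [0, 0, 0, 4, 0]
    - [0, 0, 0, 4, 0]
    - [0, 0, 0, 4, 0]
    - [0, 0, 0, 0, 0]

```text
t: 15.78
ee_pos: [520.7, 63.0, 57.5]
orientation: [-3.132, 0.239, -0.004]
ft_force: [-1.2, -2.9, 19.3]
width: 11.9
grasp_force: 31.0
```

```bash
python3 s.py
```

```text
[520.7  63.   57.5] [-1.2 -2.9 19.3] [-0.591  0.319  0.057] -98.7 [0.1  0.49 1.94 0.   0.7  1.82] 11.9
```

Emit:
move_arm:
  rows:
    - [0, 0, 0, 2, 0]
    - [0, 0, 0, 2, 0]
    - [0, 0, 0, 0, 0]

```text
t: 16.15
ee_pos: [520.7, 63.0, 57.5]
orientation: [-3.122, 0.347, -0.004]
ft_force: [-0.5, -2.0, 17.0]
width: 11.9
grasp_force: 27.4
```

```bash
python3 s.py;  python3 look.py pics/k.png; python3 -c "
import cv2
b=cv2.imread('pics/k.png');cv2.imwrite('pics/k2.png',cv2.resize(b[150:250,196:329],(798,600),interpolation=cv2.INTER_CUBIC))"
```

```text
[520.7  63.   57.5] [-0.5 -2.  17. ] [-0.422  0.349  0.205] -102.7 [ 0.1   0.49  1.94 -0.    0.7   1.89] 11.9
tcp [520.7  63.   57.5] yaw y -102.67 tool z [ 0.003  0.    -1.   ] q [ 0.1   0.49  1.94 -0.    0.7   1.89] w 11.9
```

View pics/k2.png

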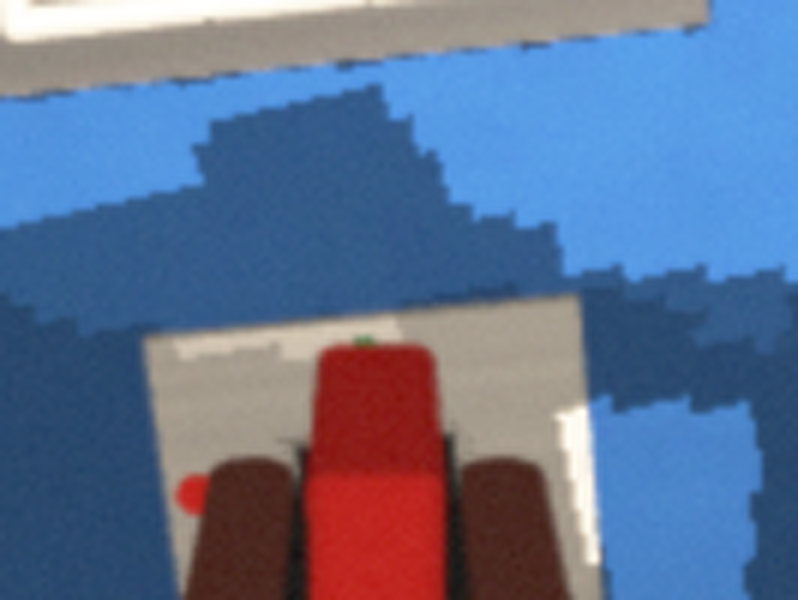

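The wrist view shows the key turned with the gripper, its end pointing at the green dot (~365,342). The torque jumped from 0.06 to 0.2 N m, well over the spring's 0.09, so the stop is reached. I hold briefly and check that it stays steady.

Emit:
move_arm:
  rows:
    - [0, 0, 0, 1, 0]
    - [0, 0, 0, 0, 0]
    - [0, 0, 0, 0, 0]
    - [0, 0, 0, 0, 0]

```text
t: 16.7
ee_pos: [520.6, 63.0, 57.5]
orientation: [-3.119, 0.373, -0.004]
ft_force: [-1.0, -1.3, 19.9]
width: 11.6
grasp_force: 30.2
```

```bash
python3 s.py
```

```text
[520.6  63.   57.5] [-1.  -1.3 19.9] [-0.533  0.342  0.309] -103.6 [ 0.1   0.49  1.94 -0.    0.7   1.91] 11.6
```

Torque is 0.31 N m and steady against the stop, so I hand in.

```bash
python3 -c "
from workcell import close_job
print(close_job())"
```

```text
the job is handed in; nothing more can be done
None
```

I pushed the key home in the lock, turned it clockwise to the stop and handed the job in at about 17 s with the gripper still holding it there; no verdict came back.

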